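# Brace the jar and unscrew its tight cap

### The job

Stand the square jar upright in the square well of the wooden block, fully down, so that the block keeps it from turning, then unscrew its tight cap anticlockwise there until the threads let go. Lift the cap straight up and finish while still holding it in the gripper, level, about 2 cm above the jar's open mouth; leave the jar in the well and the round jar, the mug and the teaspoon where they are.

Things in the scene. Friction and masses are not known exactly. Their poses are not given: they have to be found in the camera images.
- jar: Square white stoneware jar, loose, 0.28 to 0.46 kg, upright: body 56 x 56 mm in plan, 74 mm high, then a round neck 46 mm across up to the rim. Origin at the centre of the underside, z up, x and y square to its flat sides. Closed by cap at the start. It can be lifted and carried by its screwed-on cap; on the open worktop it would only turn along with the cap.
- jar_rim (a point): Centre of the square jar's mouth, level with the rim, 109 mm above its underside. Three thread tabs on the neck below the rim hold the cap; in the well the jar has up to about 6 degrees of play to either side, so the hand should turn about 70 to 80 degrees to free the cap.
- cap: Round ribbed steel cap on the square jar, 65 mm across, 18 mm high, 50 g. Origin at the centre of its lower edge; screwed on, 94 mm above the jar's underside with its x axis along the jar's x. The neck below it is free for 15 mm. Grip it across, from above. It does not rise while turning.
- cap_top (a point): Centre of the cap's top, 18 mm above cap. Twist-off threads: turn anticlockwise seen from above, tight (about 0.3 N m, a rubber collar brakes it); free once turned about 50 degrees relative to the jar, blocked by a stop at about 90; between these it lifts straight off.
- brace: Wooden block 120 x 120 x 50 mm, fixed to the worktop, with a square well in its top: 61 x 61 mm, 38 mm deep, its mouth bevelled by 4 mm. Origin at the centre of the underside, on the worktop, z up, x and y square to the well's sides; the well's floor is 12 mm above the origin. The jar fits in any of four quarter turns, with about 2.5 mm play on each side.
- round_jar: Bystander: a round white jar 60 mm across and 70 mm high with a steel lid of its own; not the jar to open. Origin at the centre of its underside.
- glass_mug: Bystander: clear glass mug, 103 x 136 x 88 mm. Origin at the centre of its underside.
- teaspoon: Bystander: teaspoon with a red handle, 132 mm long, lying on the worktop. Origin under its middle.

How it is judged:
By the outcome, as a careful person would: the job done as asked, in the order asked, and still so for the second after the job is handed in, while the arm keeps its last pose, push and grip.
It also fails if it takes over 40 s, if anything falls off the work surface, if the arm or the gripper's body presses on something with over 40 N, if the wrist force passes 120 N, or if a joint passes its speed limit or range.

### The arm

A 6-joint arm with a two-finger parallel gripper is mounted at the origin on a cart in front of the work surface, level with it; the furniture and walls round the work are solid. World frame = base frame: x ahead of the robot, y to its left, z up, the work surface at z = 0. Lengths are in m, angles in rad, forces in N, time in s.
With the tool pointing down it reaches from about 0.275 to 0.825 m from the base axis. Payload 4.9 kg.
Tool frame: the origin (TCP) lies at the very end of the fingers, on their centre line; the grasp point (between the pads) lies 19 mm behind it (grasp_offset is the distance from the TCP to the grasp point, in m); x points along the fingers, y is the direction in which the jaws open and shut, and the axes are right-handed (so a half turn about x gives the same grasp; the last joint's range is limited). The gripper opens to 85 mm and grips with 20 to 120 N. Pads are 22 mm wide; open, the fingers measure 114 mm over their backs; the gripper's body (76 mm by 85 mm) begins 54 mm behind the grasp point. The pads swing forward as they close: fully open they stand 13 mm farther back than shut.
Start: joints at [-1.457, 0.326, -0.193, 1.052, 0, 1.437], TCP at [0.135, -0.533, 0.231] pointing down, gripper open.
Joint ranges: [-2.65, 2.65], [-0.97, 1.79], [-1.3, 1.35], [-1.93, 2.1], [-1.47, 1.37], [-3.14, 3.14]. Speed limits (rad/s): [2.57, 2.57, 3.14, 3.14, 3.14, 3.14].

### API

Orientations are given as [roll, pitch, yaw] about the fixed x, y, z axes, in that order (R = Rz(yaw) Ry(pitch) Rx(roll)).
In Python, from rig import get_state, get_image, calibration, hand_in, grasp_offset gives the robot as it stands.
- The arm moves only by the tool step_arm, never from a script. Its argument "targets" is one flat list of numbers, 7 for each row, row after row: the shift along the tool's x, y, z in mm, then the turn, a rotation vector about the tool's x, y, z in rad, then the closure in counts, from 0 (fully open) to 255 (shut). A call has 1 to 20 rows; each row shifts and turns the commanded pose from where the row before left it, along the tool's axes as they then stand; what a row does not reach is not made up. A row lasts 1/10 s, in which the tool goes at most 50 mm and 8.59 degrees, less where a joint would pass 70% of its speed; a pose out of reach is approached as far as the arm can. A call is refused whole if a number of a shift passes 50 or a number of a turn 0.15, either way. A call with a gripper value outside its range is refused whole. The fingers move at their own pace and stop on an object; "newtons" is the grip in N (left out, the last holds). Time passes only in rows, so rows that do not move let the fingers close. It gives the time, the measured TCP pose, the force and the opening at its end, in the units of the state.
- get_state(): the state, without advancing time (a new reading comes with each control period).
- get_image(name): name is "side" or "top" or "wrist"; returns the picture (420x560x3 uint8, red, green, blue); there is no depth.
- calibration(name): a dict with "fx", "fy", "cx", "cy" (pixels), "dist_coeffs" ([k1, k2, p1, p2, k3] as OpenCV has them; the pictures are not rectified), "eye" and "rotation" of the camera in the world. Camera axes: x right, y up, looking along -z (the intrinsics and any distortion apply to the point x, -y, -z); pixel columns grow to the right and rows downward; lengths in m; the calibration is good to about 2 mm. A picture is of the moment at which its call begins: read the wrist's pose just before it. calibration takes no time and is no camera call; for the wrist camera it gives the pose at the moment of the call.
- hand_in(): hands the job in, once; it reports no verdict.
The state is a dict: "time_s": time; "joints": joint angles; "joint_vel": joint speeds; "joint_efforts": joint torques, N m; "tool_pos": TCP position; "orientation": TCP orientation; "force": force on the tool from outside, world axes, zero at the start; "wrist_torque": the same for the moment, N m; "grip_width": finger opening in m.
Only numpy, scipy, OpenCV 4.12 (cv2) and the standard library are available. Lean on these libraries where they do the work, as an engineer would, in place of code of your own. Each camera call takes 0.05 s, during which the arm holds its last target. There are 200 camera calls.

## Working session

There is one attempt and no reset: what is moved stays moved. The work goes in short steps, Python scripts to look and compute and a tool call to move; the robot and the scene stay as the last step left them, time stands still between calls to the robot, and variables do not carry over. Pictures are saved under pics/ and viewed, about 8 in all and at most 12, crops included, and the job is handed in when it is done.

Besides the shell and the picture viewer there is one more tool, called as name(argument=value, ...) on one line, values as JSON. step_arm: Moves the arm, as the interface text tells. Its arguments: {"type":"object","properties":{"targets":{"type":"array"},"newtons":{"type":"number"}},"required":["targets"]}

```bash
mkdir -p pics; python3 - <<'E'
from rig import *
import cv2,numpy as np
print(get_state()); print(grasp_offset)
for n in("side","top"):
    im=get_image(n); cv2.imwrite(f"pics/{n}0.png",cv2.resize(im[...,::-1],(800,600),interpolation=cv2.INTER_CUBIC)); cv2.imwrite(f"pics/{n}0raw.png",im[...,::-1]); print(calibration(n))
E
```

```text
{'time_s': 0.0, 'joints': array([-1.45722054e+00,  3.26916922e-01, -1.93581451e-01,  1.05198552e+00,
       -2.41136720e-06,  1.43660232e+00]), 'joint_vel': array([ 3.16393090e-04,  1.25281613e-03,  9.43278114e-04,  7.21753504e-05,
       -4.33333675e-05,  6.43752890e-06]), 'joint_efforts': array([ 4.98427144e-04, -4.43397760e+01,  2.62441939e+01,  1.55216135e-02,
        8.62903391e-06,  1.16093520e-05]), 'tool_pos': array([ 0.13483149, -0.5326267 ,  0.23051743]), 'orientation': array([-1.70356143,  1.56910876,  1.68580102]), 'force': array([-0.01817123,  0.04317455,  0.4113146 ]), 'wrist_torque': array([-0.03369374,  0.01278322,  0.01485998]), 'grip_width': 0.08559014599621934}
0.0187
{'fx': 391.31279064919846, 'fy': 391.31279064919846, 'cx': 279.35299318943385, 'cy': 210.7101201217625, 'dist_coeffs': array([-0.05528894,  0.        ,  0.        ,  0.        ,  0.        ]), 'eye': array([0.41951515, 1.04254212, 0.62041357]), 'rotation': array([ 1.05835289, -0.00573057, -3.10328675])}
{'fx': 408.55031476549334, 'fy': 408.55031476549334, 'cx': 283.55004257284946, 'cy': 213.62148641732588, 'dist_coeffs': array([-0.06185914,  0.        ,  0.        ,  0.        ,  0.        ]), 'eye': array([0.35903021, 0.10887613, 1.00998669]), 'rotation': array([ 8.65194373e-02,  9.66948316e-04, -1.54678473e+00])}
```

View pics/top0.png

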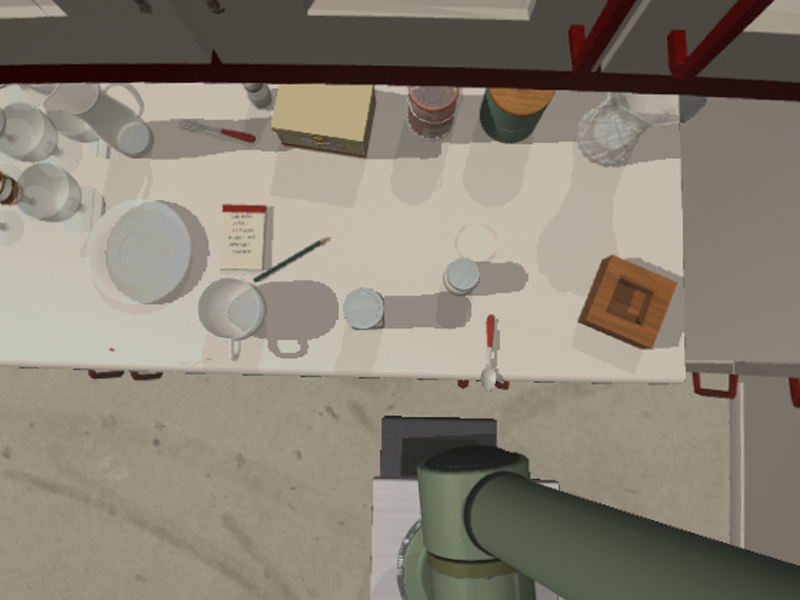

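View pics/side0.png

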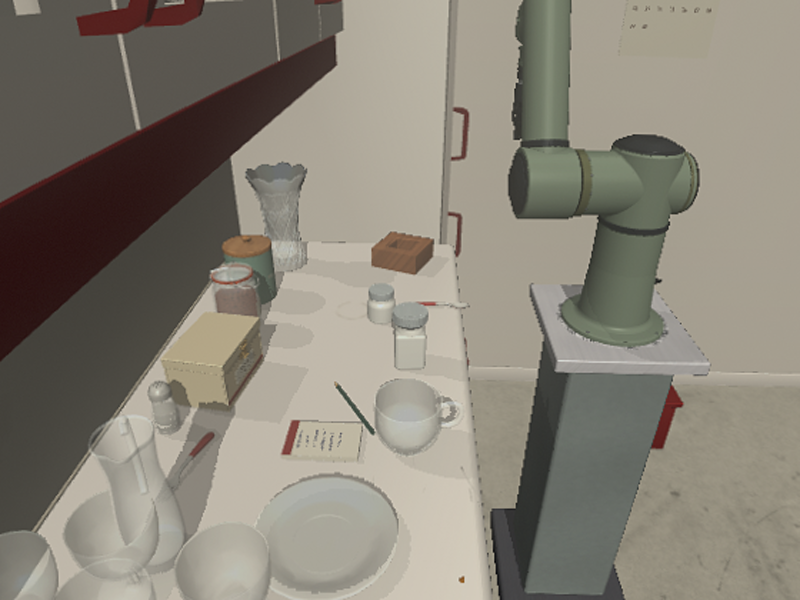

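The top picture shows the square jar's cap near (364,308), the round jar at (462,276), the mug at (231,308), the spoon at (490,350) and the brace at (628,302). In the side picture the jar stands at (410,337). I'll enlarge the jar and brace from both views.

```bash
cat > h.py <<'E'
import numpy as np,cv2
from rig import *
from scipy.spatial.transform import Rotation as R
def cam(n):
    c=calibration(n); K=np.array([[c['fx'],0,c['cx']],[0,c['fy'],c['cy']],[0,0,1]])
    return K,c['dist_coeffs'],c['eye'],R.from_euler('xyz',c['rotation']).as_matrix()@np.diag([1,-1,-1])
def toplane(n,px,z,c=None):
    K,d,e,M=c or cam(n); u=cv2.undistortPoints(np.array(px,float).reshape(-1,1,2),K,d)[:,0]
    r=np.c_[u,np.ones(len(u))]@M.T; return e+r*((z-e[2])/r[:,2])[:,None]
def proj(n,P,c=None):
    K,d,e,M=c or cam(n); return cv2.projectPoints((np.array(P,float).reshape(-1,3)-e)@M,np.zeros(3),np.zeros(3),K,d)[0][:,0]
E
python3 - <<'E'
import cv2,numpy as np
from h import *
t=cv2.imread("pics/top0raw.png");s=cv2.imread("pics/side0raw.png")
def cr(im,x,y,w,f): return cv2.resize(im[y:y+int(w*.75),x:x+w],(400,300),interpolation=cv2.INTER_CUBIC)
# crops: top brace x400 y172 w80 (f5); top jar x230 y195 w50(f8); side brace x250 y150 w80; side jar x255 y205 w80
a=np.vstack([np.hstack([cr(t,400,175,80,5),cr(t,230,197,50,8)]),np.hstack([cr(s,250,155,60,5),cr(s,247,205,80,5)])])
cv2.imwrite("pics/c.png",a)
sc=1.42857
for n,p,z in(("top",(364,308),.112),("top",(628,302),.05),("top",(462,276),.07),("top",(231,308),.088),("top",(490,350),0),("side",(410,315),.112),("side",(402,252),.05)):
    print(n,p,toplane(n,np.array(p)/sc,z).round(3))
E
```

```text
top (364, 308) [[0.431 0.175 0.112]]
top (628, 302) [[ 0.456 -0.259  0.05 ]]
top (462, 276) [[0.49 0.02 0.07]]
top (231, 308) [[0.428 0.389 0.088]]
top (490, 350) [[ 0.372 -0.037  0.   ]]
side (410, 315) [[0.43  0.189 0.112]]
side (402, 252) [[ 0.457 -0.218  0.05 ]]
```

View pics/c.png

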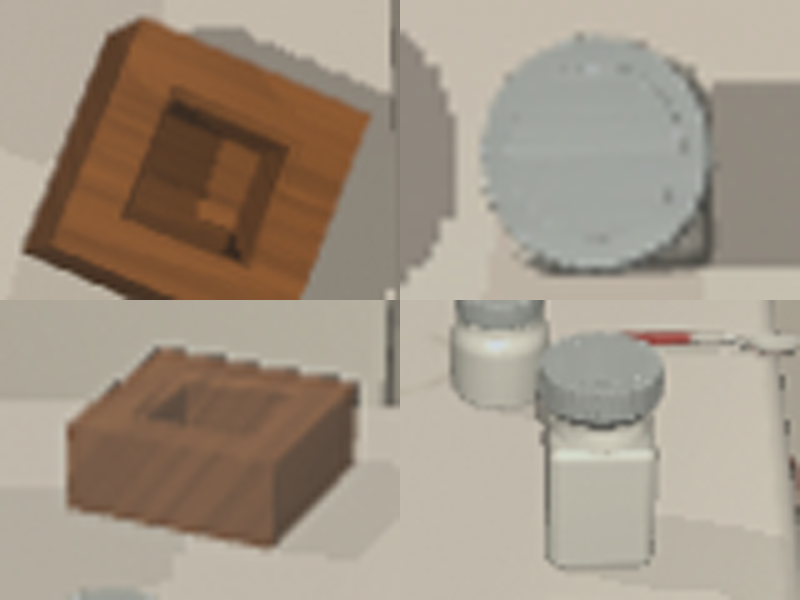

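The crop shows the brace's top corners at about (146,18), (371,115) and (52,248). Its well corners are (173,87), (290,148), (245,265) and (122,216). The cap's centre is about (595,152), and the jar's base corners in the side crop are (551,565) and (653,562).

```bash
cat >> h.py <<'E'
def pose():
    s=get_state(); return s,R.from_euler('xyz',s['orientation'])
def plan(p,yaw,z=None):
    """mm shift in present tool axes + rotvec to reach TCP p, pointing down, jaw axis (tool y) at yaw deg"""
    s,r=pose(); a=np.radians(yaw); y=np.array([np.cos(a),np.sin(a),0]);x=np.array([0,0,-1.])
    T=R.from_matrix(np.c_[x,y,np.cross(x,y)])
    return ((r.inv().apply(np.array(p)-s['tool_pos']))*1000).round(1),(r.inv()*T).as_rotvec().round(3)
def jawyaw():
    s,r=pose(); v=r.apply([0,1,0]); return np.degrees(np.arctan2(v[1],v[0]))
E
python3 - <<'E'
from h import *
s,r=pose();print(r.as_matrix().round(3));print('jawyaw',jawyaw())
def cp(pts,sc,ox,oy): return np.array(pts,float)/sc+np.array([ox,oy])
W=toplane("top",cp([(173,87),(290,148),(245,265),(122,216)],5,400,175),.05)
T=toplane("top",cp([(146,18),(371,115),(52,248)],5,400,175),.05)
print('well',W.round(4),W.mean(0)); print('top',T.round(4),(T[1]+T[2])/2)
for P in(W,T):
    d=np.diff(P,axis=0)[:,:2]; print(np.linalg.norm(d,axis=1).round(4),(np.degrees(np.arctan2(d[:,1],d[:,0]))%90).round(1))
c=toplane("top",cp([(195,152)],8,230,197),.112);print('cap top',c)
c=toplane("top",cp([(310,265)],8,230,197),.0);print('corner z0',c,toplane("top",cp([(310,265)],8,230,197),.07))
B=toplane("side",cp([(151,265),(253,262)],5,247,205),0);print('base',B,np.degrees(np.arctan2(*(B[1]-B[0])[1::-1])),np.linalg.norm(B[1]-B[0]))
B=toplane("side",cp([(151,152),(255,152)],5,247,205),.074);print('should',B,np.degrees(np.arctan2(*(B[1]-B[0])[1::-1])))
# side cap top ellipse
print('side cap',toplane("side",cp([(202,66)],5,247,205),.112))
S=toplane("side",np.array([(250+160/400*60,155+(350-300)*.15),(250+358*.15,155+(380-300)*.15),(250+275*.15,155+(462-300)*.15),(250+67*.15,155+(425-300)*.15)]),.05);print('brace side',S.round(4),S.mean(0))
cw=calibration('wrist');print(cw['eye']-s['tool_pos'],cw['rotation'],cw['fx'])
print(plan((.432,.18,.2305),90))
E
```

```text
[[-0.     0.245 -0.969]
 [ 0.002 -0.969 -0.245]
 [-1.    -0.002 -0.   ]]
jawyaw -75.80042473422115
well [[ 0.5018 -0.2478  0.05  ]
 [ 0.4739 -0.3045  0.05  ]
 [ 0.4174 -0.2819  0.05  ]
 [ 0.4393 -0.2226  0.05  ]] [ 0.45808777 -0.26419087  0.05      ]
top [[ 0.5348 -0.235   0.05  ]
 [ 0.4908 -0.3445  0.05  ]
 [ 0.4234 -0.189   0.05  ]] [ 0.45707736 -0.26673376  0.05      ]
[0.0632 0.0608 0.0632] [63.8 68.2 69.7]
[0.118  0.1695] [68.1 23.4]
cap top [[0.43006973 0.17582883 0.112     ]]
corner z0 [[0.40474873 0.14756619 0.        ]] [[0.40158007 0.14488467 0.07      ]]
base [[ 4.54087268e-01  1.97360165e-01  0.00000000e+00]
 [ 3.99771786e-01  1.92181313e-01 -1.11022302e-16]] -174.55344883946626 0.054561818833632016
should [[0.45415236 0.20098009 0.074     ]
 [0.40090453 0.19848257 0.074     ]] -177.31458156984527
side cap [[0.42910947 0.17747626 0.112     ]]
brace side [[ 0.4898 -0.3442  0.05  ]
 [ 0.3774 -0.3063  0.05  ]
 [ 0.4223 -0.195   0.05  ]
 [ 0.5343 -0.2366  0.05  ]] [ 0.45595147 -0.27052043  0.05      ]
[0.07078993 0.01912883 0.14251743] [-0.29182212  0.00182746 -1.3233992 ] 300.306908588695
(array([   1.1, -618. , -462.9]), array([-2.894e+00, -2.000e-03, -0.000e+00]))
```

step_arm(targets=[0,-31,-23,0,0,0,0,0,-31,-23,0,0,0,0,0,-31,-23,0,0,0,0,0,-31,-23,0,0,0,0,0,-31,-23,0,0,0,0,0,-31,-23,0,0,0,0,0,-31,-23,0,0,0,0,0,-31,-23,0,0,0,0,0,-31,-23,0,0,0,0,0,-31,-23,0,0,0,0,0,-31,-23,0,0,0,0,0,-31,-23,0,0,0,0,0,-31,-23,0,0,0,0,0,-31,-23,0,0,0,0,0,-31,-23,0,0,0,0,0,-31,-23,0,0,0,0,0,-31,-23,0,0,0,0,0,-31,-23,0,0,0,0,0,-31,-23,0,0,0,0,0,-31,-23,0,0,0,0])

```text
time_s: 2.1
tool_pos: [0.4289, 0.1823, 0.231]
orientation: [0.414, 1.57, -2.479]
force: [0.6, 0.1, -0.1]
grip_width: 0.0852
```

step_arm(targets=[0,0,0,-0.147,0,0,0,0,0,0,-0.147,0,0,0,0,0,0,-0.147,0,0,0,0,0,0,-0.147,0,0,0,0,0,0,-0.147,0,0,0,0,0,0,-0.147,0,0,0,0,0,0,-0.147,0,0,0,0,0,0,-0.147,0,0,0,0,0,0,-0.147,0,0,0,0,0,0,0,0,0,0])

```text
time_s: 3.1
tool_pos: [0.4285, 0.1806, 0.231]
orientation: [-1.345, 1.57, -2.917]
force: [-0.1, 0.2, 0.4]
grip_width: 0.0856
```

```bash
python3 - <<'E'
from h import *
s,r=pose();print(s['time_s'],s['tool_pos'],s['joints'],jawyaw()); print(plan((.430,.1765,.2305),0))
c=cam('wrist'); im=get_image('wrist')[...,::-1].copy()
np.savez('w1.npz',K=c[0],d=c[1],e=c[2],M=c[3])
cv2.imwrite('pics/w1raw.png',im)
print(proj('',[(.43,.1765,.112),(.43,.1765,0)],c))
cv2.imwrite('pics/w1.png',cv2.resize(im,(800,600),interpolation=cv2.INTER_CUBIC))
E
```

```text
3.1 [0.42848464 0.18059539 0.23097463] [ 2.39920895e-01  1.69891610e-01 -4.02052299e-01  9.99639843e-01
  1.17258422e-05  1.81106637e+00] -0.02000894161718848
(array([0.5, 1.5, 4.1]), array([-0.   ,  0.   ,  0.001]))
[[282.66308412 204.01369728]
 [282.19558621 178.5392856 ]]
```

View pics/w1.png

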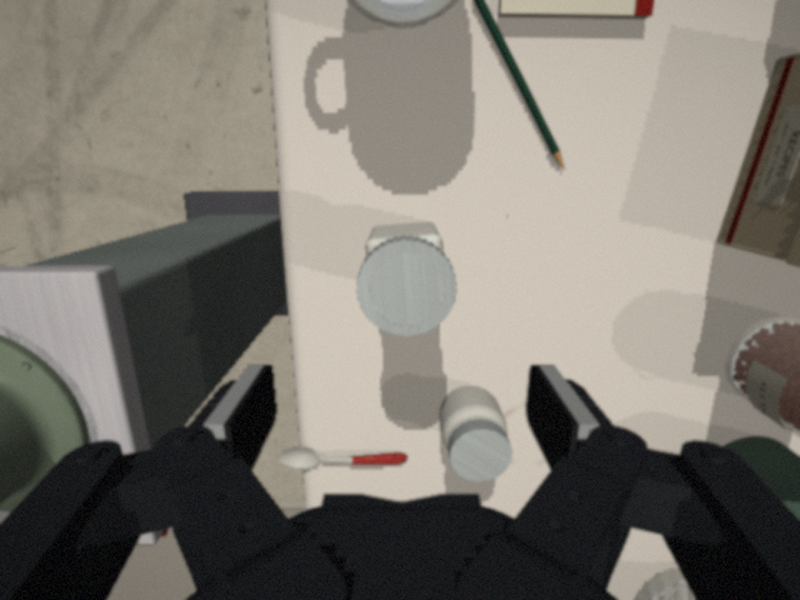

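The wrist view shows the cap at about (407,285), with the jar's +y face peeking out above it at (370–440, 225–250). I'll enlarge that part.

```bash
python3 - <<'E'
from h import *
im=cv2.imread('pics/w1raw.png'); cv2.imwrite('pics/w1c.png',cv2.resize(im[150:240,235:335],(800,720))[:600] if 0 else cv2.resize(im[150:240,235:335],(660,594),interpolation=cv2.INTER_CUBIC))
g=np.load('w1.npz');c=(g['K'],g['d'],g['e'],g['M'])
print(toplane('',[(284.9,199.5)],.112,c))
E
```

```text
[[0.43201864 0.18076572 0.112     ]]
```

View pics/w1c.png

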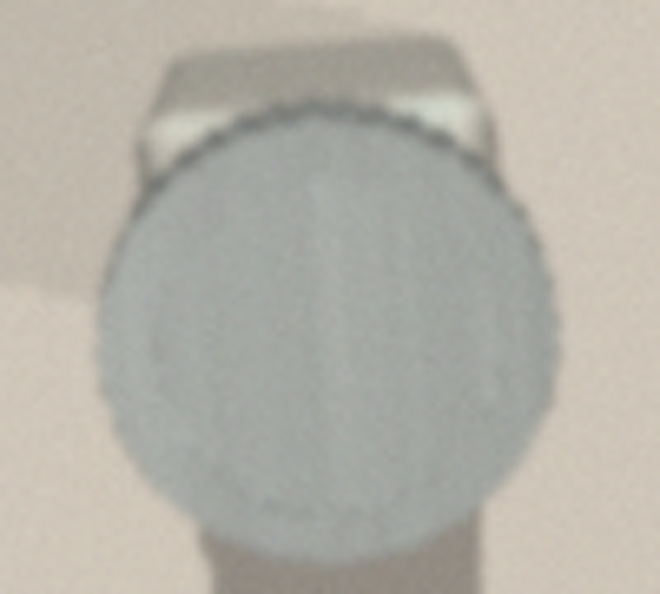

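```bash
python3 - <<'E'
from h import *
g=np.load('w1.npz');c=(g['K'],g['d'],g['e'],g['M'])
f=lambda p:np.array(p)/6.6+[235,150]
for p,z in(([(170,50),(457,38)],0),([(143,118),(492,100)],.072),([(329,335)],.112)):
    P=toplane('',f(p),z,c); print(P.round(4),(P.mean(0)).round(4),np.linalg.norm(P[-1]-P[0]).round(4),np.degrees(np.arctan2(*(P[-1]-P[0])[1::-1])).round(1))
print(plan((.431,.178,.2),0))
E
```

```text
[[0.4033 0.203  0.    ]
 [0.4573 0.2053 0.    ]] [0.4303 0.2042 0.    ] 0.054 2.4
[[0.4039 0.2027 0.072 ]
 [0.4573 0.2054 0.072 ]] [0.4306 0.2041 0.072 ] 0.0535 3.0
[[0.432  0.1796 0.112 ]] [0.432  0.1796 0.112 ] 0.0 0.0
(array([31. ,  2.5,  2.6]), array([-0.003,  0.   ,  0.001]))
```

step_arm(targets=[0,2.5,3.6,0,0,0,0,35,0,0,0,0,0,0,35,0,0,0,0,0,0,30,0,0,0,0,0,0,22,0,0,0,0,0,0,15,0,0,0,0,0,0,15,0,0,0,0,0,0,0,0,0,0,0,0,0,0,0,0,0,0,0,0])

```text
time_s: 4.05
tool_pos: [0.4313, 0.1769, 0.0794]
orientation: [-1.226, 1.57, -2.798]
force: [0.4, -0.9, 0.6]
grip_width: 0.0853
```

step_arm(targets=[0,0,0,0,0,0,255,0,0,0,0,0,0,255,0,0,0,0,0,0,255,0,0,0,0,0,0,255,0,0,0,0,0,0,255,0,0,0,0,0,0,255,0,0,0,0,0,0,255,0,0,0,0,0,0,255], newtons=90)

```text
time_s: 4.85
tool_pos: [0.432, 0.1772, 0.0808]
orientation: [1.746, 1.569, 0.175]
force: [-2.4, -1.2, 7.3]
grip_width: 0.0625
```

step_arm(targets=[-10,0,0,0,0,0,255,-15,0,0,0,0,0,255,-20,0,0,0,0,0,255,0,0,0,0,0,0,255,0,0,0,0,0,0,255])

```text
time_s: 5.35
tool_pos: [0.4315, 0.1771, 0.1245]
orientation: [1.811, 1.57, 0.24]
force: [-0.5, -0.6, -4.7]
grip_width: 0.0624
```

```bash
python3 - <<'E'
from h import *
s,r=pose();print({k:np.round(v,4) for k,v in s.items()},jawyaw())
im=get_image('side')[...,::-1]; cv2.imwrite('pics/s2raw.png',im)
cv2.imwrite('pics/s2.png',cv2.resize(im[150:270,220:380],(800,600),interpolation=cv2.INTER_CUBIC))
E
```

```text
{'time_s': np.float64(5.35), 'joints': array([ 0.231 ,  0.2817, -0.56  ,  0.728 ,  0.    ,  1.8019]), 'joint_vel': array([-0.0002,  0.0209, -0.0224, -0.0027, -0.0004, -0.0003]), 'joint_efforts': array([ 1.33000e-02, -4.03255e+01,  2.39044e+01,  2.65000e-02,
       -8.00000e-04,  7.00000e-04]), 'tool_pos': array([0.4315, 0.1771, 0.1245]), 'orientation': array([1.811 , 1.5697, 0.2401]), 'force': array([-0.464, -0.623, -4.669]), 'wrist_torque': array([-0.014 , -0.0067,  0.0026]), 'grip_width': np.float64(0.0624)} -0.005526737361958533
```

View pics/s2.png

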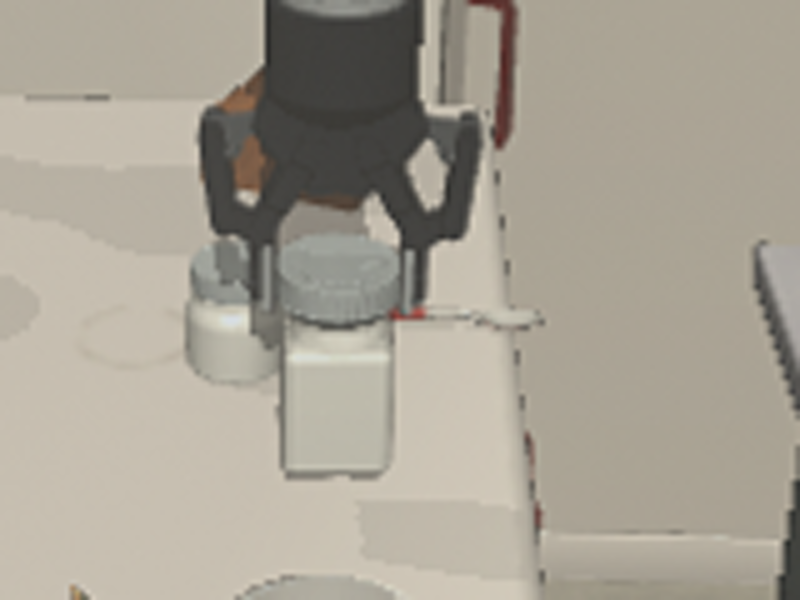

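The side view shows the jar hanging upright and clear of the table by its cap. The measured load of about 4.7 N fits. Next I carry it to above the well.

step_arm(targets=[-25,0,0,0,0,0,255,-30,0,0,0,0,0,255,-30,0,10,0,0,0,255,-20,1,25,0,0,0,255,0,2,37,0,0,0,255,0,2,37,0,0,0,255,0,2,37,0,0,0,255,0,2,37,0,0,0,255,0,3,37,0,0,0,255,0,3,37,0,0,0,255,0,3,37,0,0,0,255,0,3,37,0,0,0,255,0,3,37,0,0,0,255,0,2,37,0,0,0,255,0,1,25,0,0,0,255,0,1,14,0,0,0,255])

```text
time_s: 7.0
tool_pos: [0.4586, -0.2686, 0.2277]
orientation: [-2.113, 1.569, 2.597]
force: [-0.6, 0.9, -3.6]
grip_width: 0.0624
```

step_arm(targets=[0,0,0,0.085,0,0,255,0,0,0,0.085,0,0,255,0,0,0,0.085,0,0,255,0,0,0,0.085,0,0,255,0,0,0,0.085,0,0,255,0,0,0,0,0,0,255])

```text
time_s: 7.6
tool_pos: [0.4589, -0.2658, 0.2283]
orientation: [-1.978, 1.569, 2.31]
force: [0.3, 0.2, -4.4]
grip_width: 0.062
```

```bash
python3 - <<'E'
from h import *
s,r=pose();print(s['time_s'],s['tool_pos'],s['force'],s['joints'].round(2),s['grip_width'],jawyaw())
print(plan((.458,-.267,.160),-24.5))
E
```

```text
7.6 [ 0.45888198 -0.26581224  0.22830689] [ 0.33629329  0.15492534 -4.36759829] [-0.66  0.29 -0.25  1.03  0.    1.33] 0.06200492978316722 -24.2950468131675
(array([68.3, -0.2,  1.5]), array([ 0.004, -0.001,  0.002]))
```

step_arm(targets=[20,0,1,0.004,0,0,255,25,0,0.5,0,0,0,255,25,0,0,0,0,0,255,13,0,0,0,0,0,255,0,0,0,0,0,0,255,0,0,0,0,0,0,255])

```text
time_s: 8.2
tool_pos: [0.4586, -0.2679, 0.1462]
orientation: [-2.004, 1.57, 2.28]
force: [0.4, 0.3, -3.5]
grip_width: 0.0617
```

```bash
python3 - <<'E'
from h import *
s,r=pose();print(s['time_s'],s['tool_pos'],s['force'],jawyaw())
a=get_image('side')[...,::-1]; b=get_image('top')[...,::-1];w=get_image('wrist')[...,::-1]
for n,i in zip('stw',(a,b,w)): cv2.imwrite(f'pics/3{n}.png',i)
z=lambda i,x,y,k:cv2.resize(i[y:y+int(k*.75),x:x+k],(400,300),interpolation=cv2.INTER_CUBIC)
cv2.imwrite('pics/3.png',np.vstack([cv2.resize(a[130:200,235:328],(797,600),interpolation=cv2.INTER_CUBIC)[:, :]])) 
cv2.imwrite('pics/3b.png',np.hstack([z(b,400,175,80),z(w,0,0,560)]))
E
```

```text
8.2 [ 0.45863899 -0.26789233  0.14624384] [ 0.41237407  0.2750113  -3.46235337] -24.499603918269134
```

View pics/3.png

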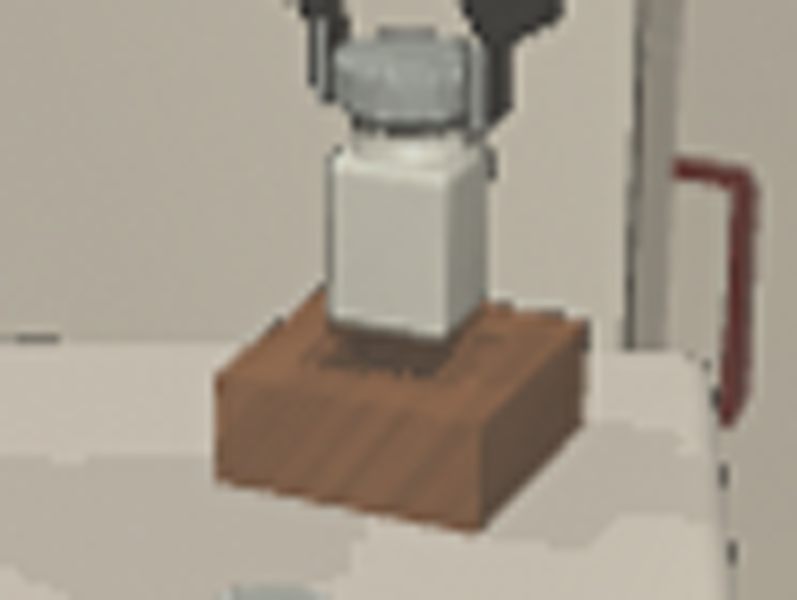

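The side view shows the jar upright just above the well and turned much as the block is. Jar base corners are (330,322), (445,340) and (488,300); block top corners are (217,375), (482,420) and (588,322).

```bash
python3 - <<'E'
from h import *
f=lambda p:np.array(p,float)*[93/797,70/600]+[235,130]
J=toplane('side',f([(330,323),(446,341),(488,300)]),.0654)
B=toplane('side',f([(217,375),(482,420),(588,322)]),.05)
for P in(J,B):
    d=np.diff(P,axis=0)[:,:2];print(P.round(4).tolist(),'ctr',((P[0]+P[2])/2).round(4),np.linalg.norm(d,axis=1).round(4),(np.degrees(np.arctan2(d[:,1],d[:,0]))%90).round(1))
E
```

```text
[[0.4872, -0.2579, 0.0654], [0.4382, -0.2415, 0.0654], [0.4212, -0.2863, 0.0654]] ctr [ 0.4542 -0.2721  0.0654] [0.0517 0.0479] [71.5 69.3]
[[0.5333, -0.2367, 0.05], [0.4224, -0.1975, 0.05], [0.3778, -0.3009, 0.05]] ctr [ 0.4556 -0.2688  0.05  ] [0.1176 0.1127] [70.5 66.7]
```

View pics/3b.png

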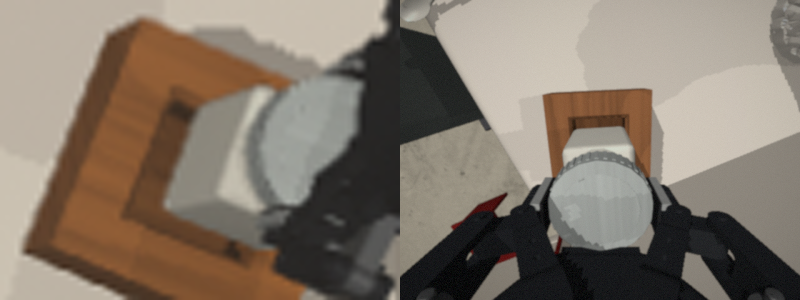

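```bash
python3 - <<'E'
import cv2
i=cv2.imread('pics/3w.png')
cv2.imwrite('pics/3wc.png',cv2.resize(i[115:235,190:350],(800,600),interpolation=cv2.INTER_CUBIC))
E
```

```text
(no output)
```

View pics/3wc.png

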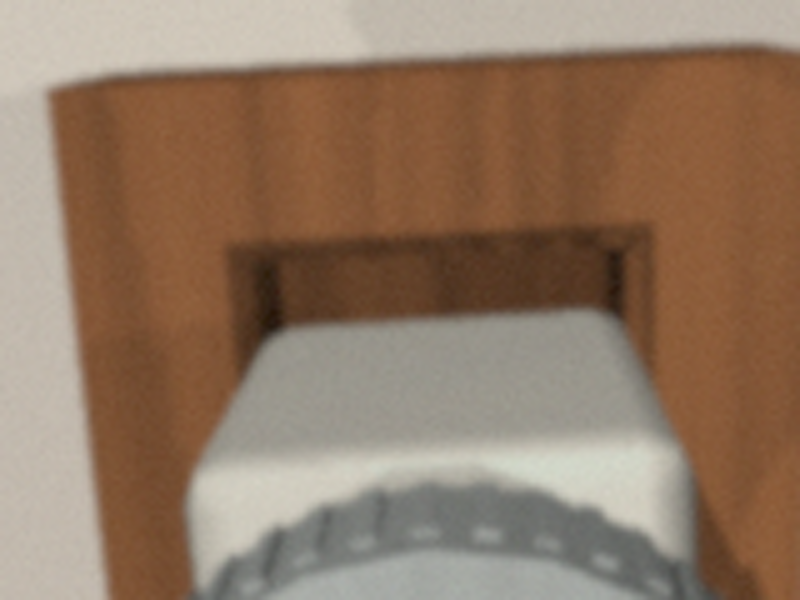

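The wrist crop shows the bevel's back edge from (230,245) to (655,228) and the jar's base edge from (268,333) to (624,311). I'll compare both in world coordinates.

```bash
python3 - <<'E'
from h import *
f=lambda p:np.array(p,float)/5+[190,115]
s,r=pose(); y=r.apply([0,1,0]);z=r.apply([0,0,1])
for n,p,h,half in(('well',[(230,245),(655,228)],.05,.0345),('jar',[(266,333),(625,311)],.0654,.028),('block',[(110,82),(765,47)],0.05,.06)):
    P=toplane('wrist',f(p),h); d=P[1]-P[0]; L=np.linalg.norm(d); a=np.arctan2(d[1],d[0])
    n_=np.array([np.sin(a),-np.cos(a),0]); C=P.mean(0)+half*n_
    print(n,P.round(4).tolist(),L.round(4),np.degrees(a).round(1),'C',C.round(4),'tool y,z',((C-s['tool_pos'])@np.c_[y,z]*1000).round(1))
E
```

```text
well [[0.4411, -0.2211, 0.05], [0.5042, -0.247, 0.05]] 0.0682 -22.3 C [ 0.4595 -0.266   0.05  ] tool y,z [-1.2 -2.6]
jar [[0.4431, -0.2341, 0.0654], [0.4943, -0.2538, 0.0654]] 0.0548 -21.0 C [ 0.4586 -0.2701  0.0654] tool y,z [-0.3  1.6]
block [[0.4356, -0.1905, 0.05], [0.5304, -0.228, 0.05]] 0.102 -21.6 C [ 0.461 -0.265  0.05 ] tool y,z [-0.3 -4. ]
```

Both cameras agree that the jar must move about 3.5–4 mm along tool −z. I'll correct that and lower it in stages.

step_arm(targets=[0,-0.5,-3.7,0.012,0,0,255,0,0,0,0,0,0,255,8,0,0,0,0,0,255,8,0,0,0,0,0,255,6,0,0,0,0,0,255,6,0,0,0,0,0,255,0,0,0,0,0,0,255])

```text
time_s: 9.05
tool_pos: [0.459, -0.2642, 0.117]
orientation: [-1.786, 1.569, 2.485]
force: [0.3, 0.0, -4.1]
grip_width: 0.062
```

step_arm(targets=[5,0,0,0,0,0,255,5,0,0,0,0,0,255,0,0,0,0,0,0,255])

```text
time_s: 9.35
tool_pos: [0.4594, -0.2644, 0.1076]
orientation: [-1.778, 1.57, 2.494]
force: [-0.5, 0.2, -4.1]
grip_width: 0.0617
```

It is inside the well with no side force. Down to the floor.

step_arm(targets=[5,0,0,0,0,0,255,5,0,0,0,0,0,255,3,0,0,0,0,0,255,0,0,0,0,0,0,255])

```text
time_s: 9.75
tool_pos: [0.4594, -0.2644, 0.0947]
orientation: [-1.79, 1.57, 2.481]
force: [0.2, -0.8, -4.6]
grip_width: 0.0617
```

step_arm(targets=[2,0,0,0,0,0,255,0,0,0,0,0,0,255])

```text
time_s: 9.95
tool_pos: [0.4598, -0.2648, 0.0932]
orientation: [1.71, 1.571, -0.301]
force: [0.3, 0.1, -4.2]
grip_width: 0.062
```

step_arm(targets=[1,0,0,0,0,0,255,0,0,0,0,0,0,255])

```text
time_s: 10.15
tool_pos: [0.4602, -0.2651, 0.093]
orientation: [1.292, 1.569, -0.72]
force: [-1.0, 1.4, 0.5]
grip_width: 0.0619
```

step_arm(targets=[0.7,0,0,0,0,0,255,0,0,0,-0.05,0,0,255,0,0,0,-0.1,0,0,255,0,0,0,-0.1,0,0,255,0,0,0,-0.1,0,0,255,0,0,0,-0.1,0,0,255], newtons=110)

```text
time_s: 10.75
tool_pos: [0.46, -0.2654, 0.093]
orientation: [0.463, 1.569, -1.095]
force: [-3.3, 1.2, 8.5]
grip_width: 0.0616
```

```bash
python3 - <<'E'
from h import *
s,r=pose();print(s['time_s'],s['tool_pos'],s['force'],s['wrist_torque'],s['joints'].round(2),jawyaw())
E
```

```text
10.75 [ 0.46004064 -0.26535954  0.09296954] [-3.28968343  1.15273443  8.5143098 ] [ 0.26861635  0.73096625 -0.33937575] [-0.66  0.43 -0.43  0.71 -0.    0.9 ] 0.6909410415634479
```

step_arm(targets=[0,0,0,-0.1,0,0,255,0,0,0,-0.1,0,0,255,0,0,0,-0.1,0,0,255,0,0,0,-0.1,0,0,255,0,0,0,-0.1,0,0,255,0,0,0,-0.1,0,0,255,0,0,0,-0.1,0,0,255,0,0,0,-0.1,0,0,255,0,0,0,-0.08,0,0,255,0,0,0,0,0,0,255])

```text
time_s: 11.75
tool_pos: [0.4594, -0.2657, 0.0929]
orientation: [-1.037, 1.568, -1.718]
force: [-4.8, 0.6, 9.2]
grip_width: 0.0613
```

```bash
python3 - <<'E'
from h import *
s,r=pose();print(s['time_s'],s['tool_pos'],s['force'],s['wrist_torque'],s['joints'].round(2),jawyaw())
a=get_image('side')[...,::-1]
cv2.imwrite('pics/4.png',cv2.resize(a[130:200,235:328],(797,600),interpolation=cv2.INTER_CUBIC))
E
```

```text
11.75 [ 0.45944065 -0.26569574  0.09293947] [-4.78734025  0.58486587  9.21011851] [-0.02799624  0.95819021 -0.09822941] [-0.66  0.43 -0.43  0.71 -0.    0.02] 50.95832315047281
```

View pics/4.png

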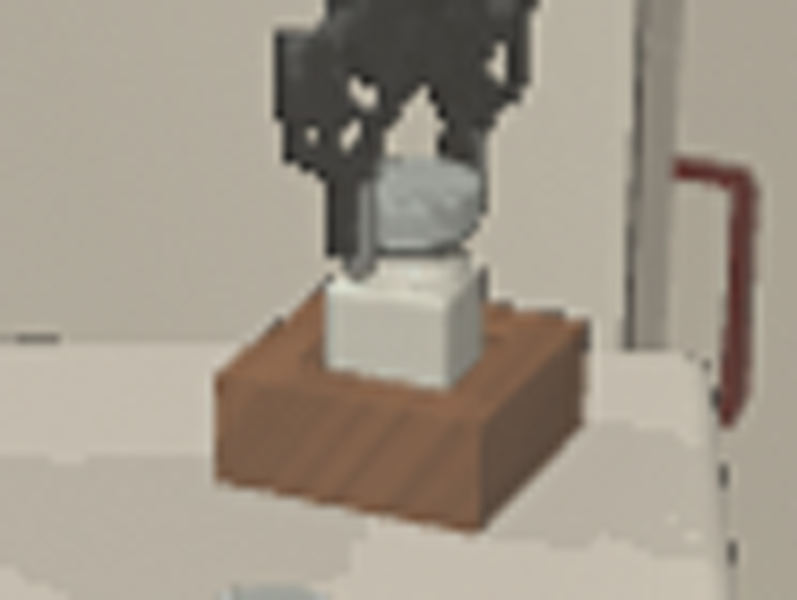

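The side view shows the jar seated in the well, turned slightly within its play, with the cap still gripped. The hand turned about 76°. I'll lift slowly and watch the force.

step_arm(targets=[-2,0,0,0,0,0,255,-2,0,0,0,0,0,255,-2,0,0,0,0,0,255,0,0,0,0,0,0,255])

```text
time_s: 12.2
tool_pos: [0.4601, -0.2649, 0.0979]
orientation: [-0.094, 1.57, -0.776]
force: [-1.4, -0.4, 0.3]
grip_width: 0.062
```

```bash
python3 - <<'E'
from h import *
s,r=pose();print(s['time_s'],s['tool_pos'],s['force'],s['wrist_torque'],jawyaw())
E
```

```text
12.2 [ 0.46006267 -0.26492559  0.09787096] [-1.40362667 -0.3724094   0.33005127] [-0.14910444  0.31581321  0.05611336] 50.9461779999892
```

There's no jar weight on the wrist, so the cap is free. I'll raise it to 35 mm above its screwed-on height.

step_arm(targets=[-4,0,0,0,0,0,255,-5,0,0,0,0,0,255,-5,0,0,0,0,0,255,-6,0,0,0,0,0,255,-6,0,0,0,0,0,255,-4,0,0,0,0,0,255,0,0,0,0,0,0,255,0,0,0,0,0,0,255])

```text
time_s: 13.0
tool_pos: [0.4598, -0.2647, 0.1277]
orientation: [0.088, 1.571, -0.594]
force: [1.0, 0.3, -0.7]
grip_width: 0.062
```

```bash
python3 - <<'E'
from h import *
s,r=pose();print(s['time_s'],s['tool_pos'],s['force'],s['wrist_torque'],jawyaw(),s['grip_width'])
a=get_image('side')[...,::-1];b=get_image('top')[...,::-1]
cv2.imwrite('pics/5.png',np.vstack([cv2.resize(a[130:200,235:328],(530,400),interpolation=cv2.INTER_CUBIC),cv2.resize(b[170:280,140:470],(530,177))]))
E
```

```text
13.0 [ 0.45976969 -0.2647447   0.12767485] [ 0.95084328  0.25750222 -0.74195963] [-0.00657322 -0.06223015  0.00375256] 50.935686227697005 0.061986595973703845
```

View pics/5.png

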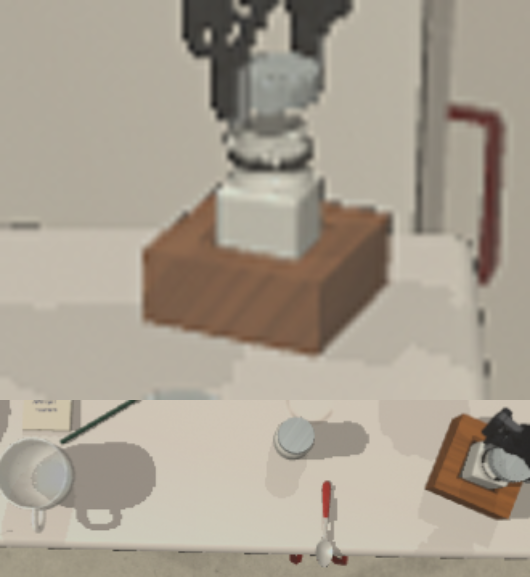

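```bash
python3 - <<'E'
from h import *
a=get_image('side')[...,::-1].copy()
o=(235,130);k=797/93
i=cv2.resize(a[130:200,235:328],(797,600),interpolation=cv2.INTER_CUBIC)
t=np.linspace(0,2*np.pi,60)
for r,z,c in((.0325,.141,(0,0,255)),(.0325,.159,(0,0,255)),(.023,.121,(255,0,0))):
    P=np.c_[.4595+r*np.cos(t),-.266+r*np.sin(t),0*t+z]
    q=((proj('side',P)-o)*k).astype(int); cv2.polylines(i,[q],True,c,1)
cv2.imwrite('pics/6.png',i[:400])
E
```

```text
(no output)
```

View pics/6.png

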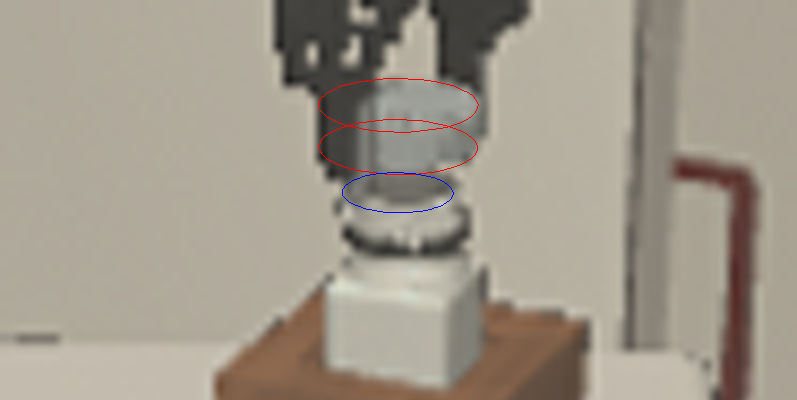

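The overlay matches the cap at about 20 mm above the rim, level; both outlines sit the same small distance to the left, which is a camera offset. Handing in.

```bash
python3 -c "
from rig import *
hand_in(); s=get_state(); print(s['time_s'],s['tool_pos'],s['grip_width'])"
```

```text
the job is handed in; nothing more can be done
the job is handed in; nothing more can be done
```

The jar is standing fully down in the well with its cap off. The gripper holds the cap level, about 20 mm above the open mouth. I handed the job in just after 13 s on the robot's clock.

**What I did:** I lifted the jar by its cap and carried it over the block. Two cameras agreed it was about 4 mm off, so I corrected that and lowered it until it touched the well floor at the expected height. I then turned the cap 76° anticlockwise, with about 0.34 N m at the wrist partway through the turn, and lifted it straight up 35 mm.

**Last checks:**
- **Cap free:** the wrist carried under 1 N after the lift, against about 4.2 N when it held the jar.
- **Height and level:** the side view matched the expected cap and rim heights.
- **Other things:** the round jar, mug and teaspoon looked unmoved in the top view.

**What disagreed:** The jaws read 62 mm on the 65 mm cap, a constant difference that I did not track down. The side camera sat a few millimetres off sideways, slightly more than the 2 mm stated calibration accuracy. I couldn't read the state after handing in, so nothing was checked after that point.

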